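# Fit the chopper blade and tug-test it

### The job

Fit the steel S-blade (the black hub with the two metal blades) into the chopper: lower its square bore over the square spindle in the clear bowl and press it down firmly until it clicks past the sprung catches and sits fully home, never leaning on it with more than 40 newtons. Then, holding the hub, prove that it is retained with a steady upward pull of about 10 newtons for half a second (anything over 20 strains the catches). Let go with the blade still fully home, and leave the white paddle and everything else on the worktop where it is.

Things in the scene. Friction and masses are not known exactly. Their poses are not given: they have to be found in the camera images.
- blade: the blade unit, loose, about 90 g, standing upright on the worktop: black plastic hub 95 mm tall with a thin orange cap; origin at the centre of the hub's underside, z up along the hub. Up to 55 mm height the hub is a 34 x 34 mm block. Two thin curved steel blades reach 52 mm from the axis, one towards +x at 12 mm height, one towards -x at 36 mm height
- blade_grip (a point): point on the blade hub's axis, 80 mm above its underside, between two finger flats, the place to grip: flats 24 mm apart, facing the hub's +y and -y, 34 mm long, from 55 to 95 mm height; axes as blade
- blade_bore (a point): mouth of the square bore in the middle of the hub's underside (same point as blade): 13.4 mm wide, sides along the hub's x and y, 72 mm deep. It fits the spindle in any of the four quarter turns
- chopper: the mini food chopper, does not shift: cream motor base about 160 mm across, front key panel towards its -x, clear bowl on top; origin at the centre of its underside, z up. Bowl rim 177 mm above the worktop, inside diameter 124 mm at the floor and 132 mm at the rim; bowl handle towards its +y, out to 106 mm from the axis
- seat (a point): centre of the top of the boss (with a rubber washer, about 60 N/mm) on the bowl floor, at the foot of the spindle, 96 mm above the worktop: the hub's underside rests here when fully home; axes as chopper
- spindle_tip (a point): top of the fixed upright steel spindle in the middle of the bowl, 64 mm above the seat: 12 mm square, sides along the chopper's x and y, the top 12 mm tapering to 5 mm square
- catches (a point): point on the spindle axis 9 mm above the seat, between two sprung brass catches that stand 3 mm out of its +x and -x sides. The hub first stops on them 14 mm above the seat; a push of 10 to 13 N clicks it past, down to the seat. Home, it has 1.2 mm free lift, then they hold it (about 25 N/mm); they start to give near 20 N and let go near 28 N
- paddle: the other attachment, not wanted: same hub shape in white plastic with a white stirring paddle 100 mm across, upright; origin at the centre of its underside
- lid: clear round chopper lid with an orange cap, 149 mm across, 34 mm high, lying flat; origin at the centre of its underside
- tumbler: empty drinking glass, 68 mm across, 100 mm high, origin at the centre of its underside
- jar: green glass jar with an orange cap, 72 mm across, 95 mm high, origin at the centre of its underside
- spatula: kitchen spatula with a wooden handle lying flat, 260 mm long along its x, origin under its middle
There are look-alikes about, which are no part of the job. Of the things that look like the chopper, take the one that is farthest from the robot's base at the start.

How it is judged:
On the way, in this order (a step that is already met when the one before it is completed fails the run):
1. the blade's hub is on the spindle, past the catches and fully home on the seat (z of blade in the frame of seat below 0.001 m and horizontal distance between blade and seat below 0.004 m and angle between blade's own z axis and vertical below 0.08 rad), for 0.1 s.
2. the homed blade is pulled up against the catches with 7 to 14 N for 0.35 s (contact force between blade and chopper between 7 and 14 N and z of blade in the frame of seat between 0.0007 and 0.0035 m and horizontal distance between blade and seat below 0.004 m and angle between blade's own z axis and vertical below 0.08 rad), for 0.35 s.
At the end, for the whole second after the job is handed in: the blade stands on the spindle, released and at rest, its hub's underside within 2.5 mm above the seat, within 4 mm of the spindle axis and upright within 0.08 rad, after having been pressed home (within 1 mm) and then pulled upward with 7 to 14 N for 0.35 s without coming off (z of blade in the frame of seat below 0.0025 m and horizontal distance between blade and seat below 0.004 m and angle between blade's own z axis and vertical below 0.08 rad and linear speed of blade below 0.02 m/s and contact force between the fingers and blade below 0.1 N); the robot touches nothing.
It fails at once if the blade is pulled against the catches with more than 22 N (contact force between blade and chopper above 22 N and z of blade in the frame of seat between 0.0016 and 0.0026 m and linear speed of blade below 0.01 m/s and horizontal distance between blade and seat below 0.004 m).
It fails at once if the blade is leant on in the chopper with more than 40 N (contact force between blade and chopper above 40 N and z of blade in the frame of seat below -0.0004 m).
It fails at once if the paddle, lid, glass, jar or spatula is moved more than 30 mm (distance of any of paddle, lid, tumbler, jar, spatula from where it was at the start of the episode above 0.03 m).
It also fails if it takes over 61 s, if anything falls off the work surface, if the arm or the gripper's body presses on something with over 40 N, if the wrist force passes 120 N, or if a joint passes its speed limit or range.

### The arm

A 6-joint arm with a two-finger parallel gripper is mounted at the origin on the work surface. World frame = base frame: x ahead of the robot, y to its left, z up, the work surface at z = 0. Lengths are in m, angles in rad, forces in N, time in s.
With the tool pointing down it reaches from about 0.3 to 0.775 m from the base axis. Payload 14.6 kg.
Tool frame: the origin (TCP) lies on the centre line of the jaws, within the pads' length; the fingertips stand 19 mm ahead of it and the grasp point (between the pads) is the TCP; y points along the fingers, x is the direction in which the jaws open and shut, and the axes are right-handed (so a half turn about y gives the same grasp; the last joint's range is limited). The gripper opens to 94 mm and grips with 3 to 60 N. Pads are 16 mm wide; open, the fingers measure 119 mm over their backs; the gripper's body (75 mm by 177 mm) begins 78 mm behind the grasp point.
Start: joints at [1.238, 0.3, 1.521, -0, 1.321, -0.067], TCP at [0.144, 0.531, 0.224] pointing down, gripper open.
Joint ranges: [-3.03, 3.03], [-0.79, 2.21], [0.23, 2.52], [-1.04, 4.18], [0, 3.07], [-2.55, 2.55]. Speed limits (rad/s): [2.22, 2.22, 2.57, 3.14, 3.14, 3.14].

### API

Orientations are given as [roll, pitch, yaw] about the fixed x, y, z axes, in that order (R = Rz(yaw) Ry(pitch) Rx(roll)).
In Python, from station import ctrl, optics gives the robot as it stands.
- The arm moves only by the tool jog_arm, never from a script. Its argument "targets" is a list of rows, each a list of 3 entries, a list of its own where there are three numbers: the finger opening in cm, from 0 to 9.4, then the shift along the tool's x, y, z in cm, then the turn about the tool's y in rad. A call has 1 to 10 rows; each row is the pose to reach, as a shift and turn from the pose commanded when the call began, along the tool's axes at that moment; what a row does not reach only later rows make up. A row lasts 1/10 s, in which the tool goes at most 50 mm and 8.59 degrees, less where a joint would pass 70% of its speed; a pose out of reach is approached as far as the arm can. A call with a gripper value outside its range is refused whole. The fingers move at their own pace and stop on an object; "grip_force" is the grip in N (left out, the last holds). Time passes only in rows, so rows that repeat a pose let the fingers close. It gives the time, the measured TCP pose, the force and the opening at its end, in the units of the state.
- ctrl.get_obs(): the state, without advancing time (a new reading comes with each control period).
- optics.camera(name): name is "scene" or "top"; returns a dict with "img" (400x640x3 uint8, red, green, blue), "range_z" (400x640 float32, m along the optical axis (not along the pixel's ray), 0 where there is no reading), "camera_matrix" (3x3 intrinsics, pixels), "world_to_cam" (4x4, takes a point from world to camera coordinates). Camera axes: x right, y up, looking along -z (the intrinsics and any distortion apply to the point x, -y, -z); pixel columns grow to the right and rows downward; lengths in m; the calibration is good to about 2 mm. A picture is of the moment at which its call begins.
- ctrl.hand_in(): hands the job in, once; it reports no verdict.
The state is a dict: "time_s": time; "qpos": joint angles; "joint_vel": joint speeds; "tau": joint torques, N m; "ee_pos": TCP position; "eef_rot": TCP orientation; "force": force on the tool from outside, world axes, zero at the start; "moment": the same for the moment, N m; "grip_width": finger opening in m.
Only numpy, scipy, OpenCV 4.12 (cv2) and the standard library are available. Lean on these libraries where they do the work, as an engineer would, in place of code of your own. Each camera call takes 0.05 s, during which the arm holds its last target. There are 200 camera calls.

## Working session

There is one attempt and no reset: what is moved stays moved. The work goes in short steps, Python scripts to look and compute and a tool call to move; the robot and the scene stay as the last step left them, time stands still between calls to the robot, and variables do not carry over. Pictures are saved under pics/ and viewed, about 8 in all and at most 12, crops included, and the job is handed in when it is done.

Besides the shell and the picture viewer there is one more tool, called by a JSON object that holds its "name" and its "arguments", one argument or row to a line. jog_arm: Moves the arm, as the interface text tells. Its arguments: {"type":"object","properties":{"targets":{"type":"array","items":{"type":"array"}},"grip_force":{"type":"number"}},"required":["targets"]}

```bash
mkdir -p pics
cat > h.py <<'E'
import numpy as np, cv2
from station import ctrl, optics
def cam(n,tag=None):
    c=optics.camera(n)
    if tag: cv2.imwrite(f'pics/{tag}.png',c['img'][:,:,::-1]); np.savez(f'pics/{tag}.npz',**c)
    return c
def pts(c):
    """world point of every pixel, HxWx3 (nan if no reading)"""
    K=np.array(c['camera_matrix']);d=c['range_z'].astype(float);h,w=d.shape
    u,v=np.meshgrid(np.arange(w),np.arange(h))
    X=(u-K[0,2])/K[0,0]*d; Y=(v-K[1,2])/K[1,1]*d
    P=np.stack([X,-Y,-d,np.ones_like(d)],-1)
    W=P@np.linalg.inv(np.array(c['world_to_cam'])).T
    W=W[...,:3]; W[d==0]=np.nan
    return W
E
python3 - <<'E'
from h import *
a=cam('scene','s0');b=cam('top','t0')
print({k:v.shape if hasattr(v,'shape') else v for k,v in a.items()})
print(a['camera_matrix'],a['world_to_cam'],b['camera_matrix'],b['world_to_cam'])
print(ctrl.get_obs())
E
```

```text
{'img': (400, 640, 3), 'range_z': (400, 640), 'camera_matrix': (3, 3), 'world_to_cam': (4, 4)}
[[390.21436628   0.         321.17711849]
 [  0.         390.21436628 202.9032685 ]
 [  0.           0.           1.        ]] [[-0.16828973  0.98572528  0.00492363  0.14991844]
 [-0.53336481 -0.09525793  0.84050455  0.17473349]
 [ 0.8289756   0.13882219  0.54178211 -1.68325345]
 [ 0.          0.          0.          1.        ]] [[392.3644768    0.         319.73022839]
 [  0.         392.3644768  192.58901214]
 [  0.           0.           1.        ]] [[-0.0073054  -0.99996451 -0.00419626 -0.04884036]
 [ 0.99085633 -0.0078041   0.13469536 -0.51140221]
 [-0.13472332 -0.00317388  0.99087817 -1.00665834]
 [ 0.          0.          0.          1.        ]]
{'time_s': 0.1, 'qpos': array([ 1.23839559e+00,  3.00418339e-01,  1.52152794e+00,  2.12725798e-06,
        1.32068516e+00, -6.65946628e-02]), 'joint_vel': array([ 0.00195721, -0.0003666 , -0.00126722,  0.00090373,  0.00026461,
        0.00047663]), 'tau': array([ 2.78650259e-03, -5.32647836e+01, -3.53275251e+01,  7.09940423e-02,
        2.36491696e-02, -9.60159286e-05]), 'ee_pos': array([0.1444067 , 0.53047987, 0.22393774]), 'eef_rot': array([-1.57072514e+00,  1.03634954e-03,  1.30498976e+00]), 'force': array([-0.73121502, -0.67242349,  0.15085561]), 'moment': array([-0.01200146, -0.02021134,  0.02167033]), 'grip_width': 0.0938492095294406}
```

View pics/s0.png

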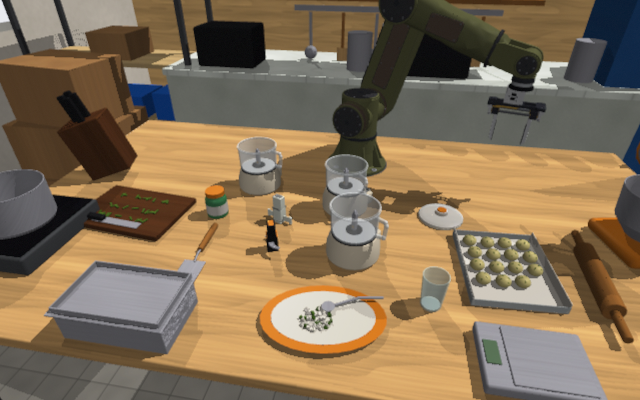

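View pics/t0.png

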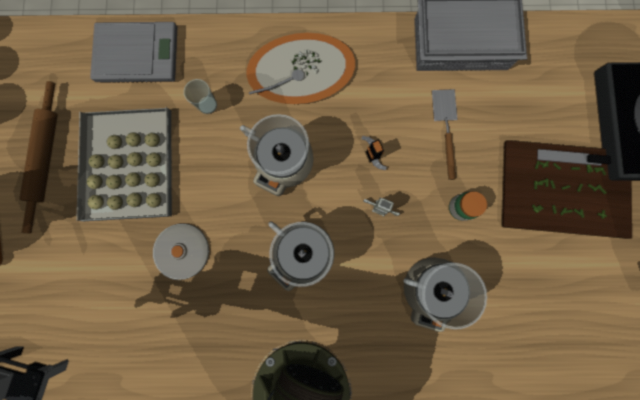

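The top view shows three choppers, at (281,150), (302,253) and (446,293). The black blade is at (376,150), the white paddle at (383,206). The chopper at (281,150) looks farthest from the base; I'll measure that and confirm it in an enlarged crop.

Run:
```python
from h import *
c=dict(np.load('pics/t0.npz'));W=pts(c);s=dict(np.load('pics/s0.npz'));S=pts(s)
for n,(u,v) in dict(A=(281,150),B=(302,253),C=(446,293),blade=(376,150),paddle=(384,206),table=(220,30)).items(): print(n,W[v,u].round(4), np.hypot(*W[v,u][:2]).round(3))
a=cv2.resize(c['img'][100:205,230:420],None,fx=4,fy=4,interpolation=cv2.INTER_CUBIC)
b=cv2.resize(s['img'][185:275,255:395],None,fx=4,fy=4,interpolation=cv2.INTER_CUBIC)
cv2.imwrite('pics/c1.png',a[:,:,::-1]);cv2.imwrite('pics/c2.png',b[:,:,::-1])
# cloud heights
for n,D in(('top',W),('scene',S)):
    m=(abs(D[...,0]-W[150,281,0])<.12)&(abs(D[...,1]-W[150,281,1])<.12)&(D[...,2]>.01)
    print(n,np.histogram(D[m][:,2],bins=np.arange(0,.2,.01)))
    m=(abs(D[...,0]-W[150,376,0])<.065)&(abs(D[...,1]-W[150,376,1])<.05)&(D[...,2]>.005)
    print(n,np.histogram(D[m][:,2],bins=np.arange(0,.11,.01)))
```

```text
A [0.6033 0.0407 0.1323] 0.605
B [ 0.3551 -0.0116  0.1596] 0.355
C [ 0.2607 -0.3435  0.1341] 0.431
blade [ 0.6101 -0.196   0.0967] 0.641
paddle [ 0.468  -0.2125  0.0941] 0.514
table [0.9943 0.2336 0.0017] 1.021
top (array([   0,   10,   31,   46,   79,  257,  258,  132,  220, 1511,  139,
        135,  131,  135,  137,  126,  164,  548,   16]), array([0.  , 0.01, 0.02, 0.03, 0.04, 0.05, 0.06, 0.07, 0.08, 0.09, 0.1 ,
       0.11, 0.12, 0.13, 0.14, 0.15, 0.16, 0.17, 0.18, 0.19]))
top (array([ 30,  81,  13,  65,  20,  42,  14,  14,  16, 123]), array([0.  , 0.01, 0.02, 0.03, 0.04, 0.05, 0.06, 0.07, 0.08, 0.09, 0.1 ]))
scene (array([  0, 106, 143, 148, 150, 212, 197, 187, 207, 119, 199, 251, 257,
       283, 308, 292, 322, 366,   4]), array([0.  , 0.01, 0.02, 0.03, 0.04, 0.05, 0.06, 0.07, 0.08, 0.09, 0.1 ,
       0.11, 0.12, 0.13, 0.14, 0.15, 0.16, 0.17, 0.18, 0.19]))
scene (array([18, 15, 14, 66, 32, 49, 22, 23, 22, 66]), array([0.  , 0.01, 0.02, 0.03, 0.04, 0.05, 0.06, 0.07, 0.08, 0.09, 0.1 ]))
```

View pics/c1.png

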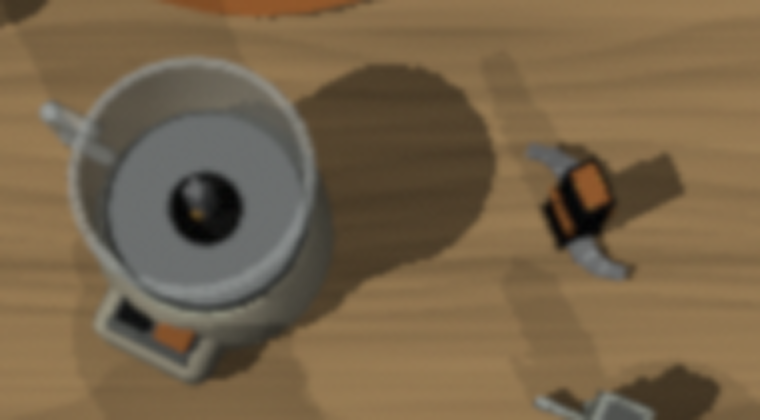

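View pics/c2.png

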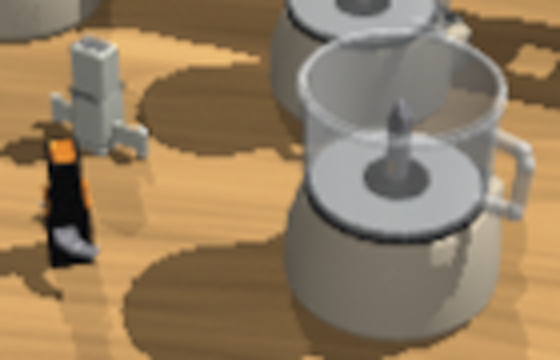

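The crops confirm the choice. Chopper A at top (281,150) is 0.605 m out, against 0.355 m and 0.431 m for the other two. The blade is the black hub with an orange cap and two steel blades. Next I'll fit the exact poses.

```bash
cat > fit.py <<'E'
from h import *
from scipy.optimize import least_squares
c=dict(np.load('pics/t0.npz'));W=pts(c);s=dict(np.load('pics/s0.npz'));S=pts(s)
def circ(p):
    r=least_squares(lambda q:np.hypot(p[:,0]-q[0],p[:,1]-q[1])-q[2],[*np.median(p[:,:2],0),.066],loss='soft_l1',f_scale=.002)
    return r.x.round(4)
for n,D in(('top',W),('scene',S)):
    m=(np.hypot(D[...,0]-.6,D[...,1]-.04)<.09)&(D[...,2]>.173)
    print(n,'rim',circ(D[m]),D[m][:,2].max().round(4),m.sum())
    q=circ(D[m]); r=np.hypot(D[...,0]-q[0],D[...,1]-q[1])
    m=(r<.03)&(D[...,2]>.115)&(D[...,2]<.172); P=D[m]; print(' spindle',len(P),np.median(P,0).round(4),P[P[:,2].argmax()].round(4),P.min(0).round(4),P.max(0).round(4))
    m=(r<.05)&(abs(D[...,2]-.094)<.008); print(' floor',np.median(D[m],0).round(4))
    m=(r>.078)&(r<.112)&(D[...,2]>.10); P=D[m]-[*q[:2],0]; P=P[P[:,1]>0]
    for lo,hi in((.078,.09),(.09,.112)):
        rr=np.hypot(P[:,0],P[:,1]); k=(rr>lo)&(rr<hi); print(' handle',k.sum(),np.degrees(np.median(np.arctan2(P[k,1],P[k,0]))).round(2), P[k,2].min().round(3) if k.any() else '')
    m=(r>.083)&(r<.13)&(D[...,2]>.02)&(D[...,2]<.09)&(D[...,0]<q[0]); P=D[m]-[*q[:2],0]; print(' panel',len(P),np.degrees(np.arctan2(P[:,1].mean(),P[:,0].mean())).round(2), np.degrees(np.arctan2(P[:,1],P[:,0])).round(0).min(),np.degrees(np.arctan2(P[:,1],P[:,0])).max().round(0))
    m=(np.hypot(D[...,0]-.61,D[...,1]+.196)<.07)&(D[...,2]>.088); P=D[m]
    print(' hubtop',cv2.minAreaRect((P[:,:2]*1000).astype(np.float32)),len(P),np.median(P[:,2]).round(4))
    m=(np.hypot(D[...,0]-.61,D[...,1]+.196)<.07)&(D[...,2]>.04)&(D[...,2]<.088); P=D[m]
    print(' hubside',cv2.minAreaRect((P[:,:2]*1000).astype(np.float32)),len(P))
    h=np.array([.61,-.196])
    for lo,hi in((.006,.02),(.03,.045)):
        m=(np.hypot(D[...,0]-h[0],D[...,1]-h[1])<.058)&(np.hypot(D[...,0]-h[0],D[...,1]-h[1])>.028)&(D[...,2]>lo)&(D[...,2]<hi); P=D[m]; print(' blade',lo,len(P),P.mean(0).round(4) if len(P) else '', np.degrees(np.arctan2(*(P.mean(0)[:2]-h)[::-1])).round(1) if len(P) else '')
E
python3 fit.py
```

```text
top rim [0.6078 0.045  0.0685] 0.1816 499
 spindle 48 [0.6052 0.0432 0.1478] [0.6104 0.0447 0.1626] [0.5992 0.0375 0.1182] [0.6128 0.0527 0.1626]
 floor [0.6057 0.0446 0.0931]
 handle 22 62.74 0.162
 handle 48 64.19 0.109
 panel 269 155.11 -180.0 180.0
 hubtop ((620.1284790039062, -198.4284210205078), (34.17483139038086, 24.35158348083496), 22.549104690551758) 131 0.0955
 hubside ((626.74267578125, -190.204833984375), (59.1738166809082, 30.658340454101562), 35.76475524902344) 100
 blade 0.006 37 [ 0.5861 -0.219   0.0131] -136.1
 blade 0.03 49 [ 0.6546 -0.1822  0.0377] 17.2
scene rim [0.6098 0.0466 0.068 ] 0.1811 298
 spindle 47 [0.6105 0.0467 0.1463] [0.6096 0.0493 0.1611] [0.6033 0.0389 0.1322] [0.616  0.0534 0.1611]
 floor [nan nan nan]
 handle 35 61.01 0.104
 handle 93 60.85 0.105
 panel 14 130.18 127.0 135.0
 hubtop ((621.302734375, -196.30081176757812), (31.887582778930664, 23.37120819091797), 17.810293197631836) 69 0.0957
 hubside ((632.0567626953125, -193.9931640625), (62.29280090332031, 33.48811721801758), 16.1807918548584) 145
 blade 0.006 14 [ 0.6347 -0.2001  0.0126] -9.5
 blade 0.03 53 [ 0.649  -0.1879  0.0382] 11.8
  return _methods._mean(a, axis=axis, dtype=dtype,
  ret = um.true_divide(
```

```bash
cat >> h.py <<'E'
def rel(p,yaw_deg=None):
    """shift (cm, tool axes) and turn (rad) from present measured pose to TCP p, tool-x yaw"""
    from scipy.spatial.transform import Rotation as Ro
    o=ctrl.get_obs();R=Ro.from_euler('xyz',o['eef_rot']).as_matrix()
    y=np.degrees(np.arctan2(R[1,0],R[0,0])); t=0 if yaw_deg is None else -((yaw_deg-y+180)%360-180)
    print('t',o['time_s'],'tcp',o['ee_pos'].round(4),'yaw',y.round(2),'toolY',R[:,1].round(3),'F',o['force'].round(1),'M',o['moment'].round(2),'w',o['grip_width'].round(4))
    print('shift',(R.T@(np.array(p)-o['ee_pos'])*100).round(2),'turn',np.radians(t).round(3))
E
python3 -c "
from h import *
rel([.6205,-.1975,.32],-67.5)"
```

```text
Traceback (most recent call last):
  File "h.py", line 21, in rel
    print('t',o['time_s'],'tcp',o['ee_pos'].round(4),'yaw',y.round(2),'toolY',R[:,1].round(3),'F',o['force'].round(1),'M',o['moment'].round(2),'w',o['grip_width'].round(4))
                                                                                                                                                   ^^^^^^^^^^^^^^^^^^^^^
AttributeError: 'float' object has no attribute 'round'
```

```bash
sed -i "s/o\['grip_width'\].round(4)/round(o['grip_width'],4)/" h.py
python3 -c "
from h import *
rel([.6205,-.1975,.32],-67.5)"
```

```text
t 0.1 tcp [0.1444 0.5305 0.2239] yaw 74.77 toolY [-0.    -0.001 -1.   ] F [-0.7 -0.7  0.2] M [-0.01 -0.02  0.02] w 0.0938
shift [-57.74  -9.55 -65.06] turn 2.483
```

{"name": "jog_arm", "arguments": {
  "targets": [
    [9.4,[0,-5,0],0],
    [9.4,[0,-9.6,0],0.15],
    [9.4,[-57.7,-9.6,-65.1],2.483],
    [9.4,[-57.7,-9.6,-65.1],2.483],
    [9.4,[-57.7,-9.6,-65.1],2.483],
    [9.4,[-57.7,-9.6,-65.1],2.483],
    [9.4,[-57.7,-9.6,-65.1],2.483],
    [9.4,[-57.7,-9.6,-65.1],2.483],
    [9.4,[-57.7,-9.6,-65.1],2.483],
    [9.4,[-57.7,-9.6,-65.1],2.483]
  ]
}}

```text
time_s: 1.1
ee_pos: [0.3641, 0.1941, 0.3205]
eef_rot: [-1.571, -0.0, -0.051]
force: [0.9, 1.4, 0.2]
grip_width: 0.0941
```

```bash
python3 -c "
from h import *
rel([.6205,-.1975,.32],-67.5)"
```

```text
t 1.1 tcp [0.3641 0.1941 0.3205] yaw -2.92 toolY [ 0.  0. -1.] F [0.9 1.4 0.2] M [-0.06  0.05 -0.  ] w 0.0941
shift [ 27.6    0.05 -37.8 ] turn 1.127
```

{"name": "jog_arm", "arguments": {
  "targets": [
    [9.4,[27.6,0,-37.8],1.127],
    [9.4,[27.6,0,-37.8],1.127],
    [9.4,[27.6,0,-37.8],1.127],
    [9.4,[27.6,0,-37.8],1.127],
    [9.4,[27.6,0,-37.8],1.127],
    [9.4,[27.6,0,-37.8],1.127],
    [9.4,[27.6,0,-37.8],1.127],
    [9.4,[27.6,0,-37.8],1.127],
    [9.4,[27.6,0,-37.8],1.127],
    [9.4,[27.6,0,-37.8],1.127]
  ]
}}

```text
time_s: 2.1
ee_pos: [0.6232, -0.1976, 0.3184]
eef_rot: [-1.573, 0.001, -1.175]
force: [0.1, 1.1, 0.1]
grip_width: 0.094
```

```bash
python3 -c "
from h import *
rel([.6205,-.1975,.08],-67.5)"
```

```text
t 2.1 tcp [ 0.6232 -0.1976  0.3184] yaw -67.31 toolY [-0.002  0.001 -1.   ] F [0.1 1.1 0.1] M [-0.09  0.17  0.02] w 0.094
shift [-0.08 23.84 -0.2 ] turn 0.003
```

{"name": "jog_arm", "arguments": {
  "targets": [
    [9.4,[-0.1,5,-0.2],0],
    [9.4,[-0.1,10,-0.2],0],
    [9.4,[-0.1,13,-0.2],0],
    [9.4,[-0.1,15,-0.2],0],
    [9.4,[-0.1,16,-0.2],0],
    [9.4,[-0.1,16,-0.2],0],
    [9.4,[-0.1,16,-0.2],0]
  ]
}}

```text
time_s: 2.8
ee_pos: [0.6205, -0.194, 0.1616]
eef_rot: [-1.57, -0.001, -1.172]
force: [0.2, -0.5, 0.6]
grip_width: 0.0941
```

```bash
python3 -c "
from h import *
c=cam('scene','s1');im=c['img'][130:270,200:340]
cv2.imwrite('pics/s1c.png',cv2.resize(im,None,fx=4,fy=4,interpolation=2)[:,:,::-1])
rel([.6205,-.1975,.08],-67.5)"
```

```text
t 2.85 tcp [ 0.6206 -0.194   0.1619] yaw -67.15 toolY [ 0.002 -0.001 -1.   ] F [-0.6  0.6  0.7] M [-0.02  0.15 -0.04] w 0.0942
shift [ 0.31  8.19 -0.16] turn 0.006
```

View pics/s1c.png

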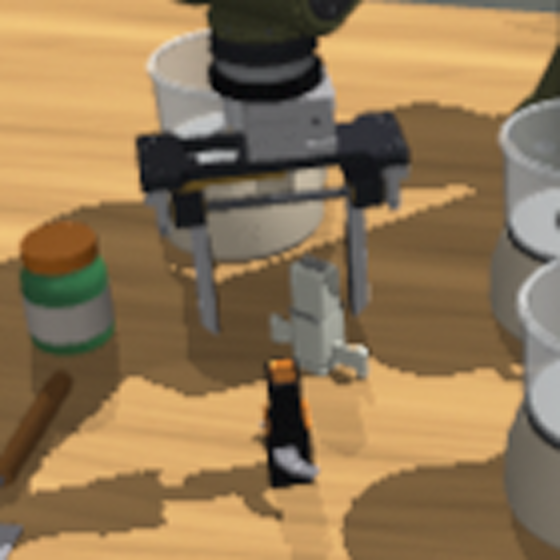

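The open jaws straddle the blade hub: fingertips at crop (210,330) and (360,305), orange cap at (283,370). Next I'll descend and grip.

{"name": "jog_arm", "arguments": {
  "targets": [
    [9.4,[0.3,2,-0.2],0.006],
    [9.4,[0.3,5,-0.2],0.006],
    [9.4,[0.3,7,-0.2],0.006],
    [9.4,[0.3,8.2,-0.2],0.006],
    [9.4,[0.3,8.2,-0.2],0.006],
    [9.4,[0.3,8.2,-0.2],0.006],
    [9.4,[0.3,8.2,-0.2],0.006]
  ]
}}

```text
time_s: 3.55
ee_pos: [0.6201, -0.1976, 0.0801]
eef_rot: [-1.569, -0.002, -1.178]
force: [0.3, 0.4, 0.0]
grip_width: 0.0936
```

```bash
python3 -c "
from h import *
rel([.6205,-.1975,.08],-67.5)"
```

```text
t 3.55 tcp [ 0.6201 -0.1976  0.0801] yaw -67.49 toolY [ 0.002 -0.001 -1.   ] F [0.3 0.4 0. ] M [-0.04  0.17  0.02] w 0.0936
shift [0.   0.01 0.04] turn 0.0
```

{"name": "jog_arm", "arguments": {
  "targets": [
    [5,[0,0,0],0],
    [3.5,[0,0,0],0],
    [2.8,[0,0,0],0],
    [2.2,[0,0,0],0],
    [2.0,[0,0,0],0],
    [2.0,[0,0,0],0],
    [2.0,[0,0,0],0],
    [2.0,[0,0,0],0],
    [2.0,[0,0,0],0],
    [2.0,[0,0,0],0]
  ],
  "grip_force": 40
}}

```text
time_s: 4.55
ee_pos: [0.6194, -0.1974, 0.0784]
eef_rot: [-1.571, -0.0, -1.178]
force: [0.9, -0.3, 0.3]
grip_width: 0.0241
```

```bash
python3 -c "
from h import *
rel([.609,.046,.30],-28)"
```

```text
t 4.55 tcp [ 0.6194 -0.1974  0.0784] yaw -67.49 toolY [-0. -0. -1.] F [ 0.9 -0.3  0.3] M [-0.05  0.11 -0.01] w 0.0241
shift [-22.88 -22.16   8.35] turn -0.689
```

{"name": "jog_arm", "arguments": {
  "targets": [
    [2.0,[0,-3,0],0],
    [2.0,[0,-7,0],0],
    [2.0,[0,-12,0],0],
    [2.0,[0,-17,0],0],
    [2.0,[0,-22.2,0],0],
    [2.0,[-4,-22.2,1.5],-0.1],
    [2.0,[-8,-22.2,3],-0.2],
    [2.0,[-12,-22.2,4.5],-0.35],
    [2.0,[-16,-22.2,6],-0.48],
    [2.0,[-19,-22.2,7],-0.6]
  ]
}}

```text
time_s: 5.55
ee_pos: [0.611, 0.0073, 0.3005]
eef_rot: [-1.571, 0.0, -0.572]
force: [-0.1, 0.9, -1.2]
grip_width: 0.024
```

{"name": "jog_arm", "arguments": {
  "targets": [
    [2.0,[0,0,0],0],
    [2.0,[0,0,0],0],
    [2.0,[0,0,0],0]
  ]
}}

```text
time_s: 5.85
ee_pos: [0.6114, 0.004, 0.3003]
eef_rot: [-1.571, 0.0, -0.58]
force: [-0.2, 0.2, -1.3]
grip_width: 0.0239
```

```bash
python3 -c "
from h import *
rel([.609,.046,.30],-28)"
```

```text
t 5.85 tcp [0.6114 0.004  0.3003] yaw -33.24 toolY [-0. -0. -1.] F [-0.2  0.2 -1.3] M [-0.07  0.11 -0.03] w 0.0239
shift [-2.51  0.03  3.38] turn -0.092
```

{"name": "jog_arm", "arguments": {
  "targets": [
    [2.0,[-1,0,1.5],-0.05],
    [2.0,[-2,0,2.8],-0.09],
    [2.0,[-2.5,1,3.4],-0.092],
    [2.0,[-2.5,2,3.4],-0.092],
    [2.0,[-2.5,2,3.4],-0.092],
    [2.0,[-2.5,2,3.4],-0.092]
  ]
}}

```text
time_s: 6.45
ee_pos: [0.6089, 0.0467, 0.28]
eef_rot: [-1.571, 0.001, -0.487]
force: [-0.1, -0.3, -0.5]
grip_width: 0.0235
```

```bash
python3 -c "
from h import *
s=cam('scene','s2');t=cam('top','t2')
a=cv2.resize(s['img'][120:280,290:420],None,fx=3,fy=3,interpolation=2);b=cv2.resize(t['img'][70:230,200:360],None,fx=3,fy=3,interpolation=2)
cv2.imwrite('pics/c3.png',np.hstack([a,b])[:,:,::-1]);print(a.shape,b.shape)
rel([.609,.046,.28],-28)"
```

```text
(480, 390, 3) (480, 480, 3)
t 6.55 tcp [0.6091 0.0466 0.2807] yaw -27.89 toolY [ 0. -0. -1.] F [ 0.  -0.4 -1.1] M [-0.09  0.08 -0.03] w 0.0238
shift [ 0.02  0.07 -0.06] turn 0.002
```

View pics/c3.png

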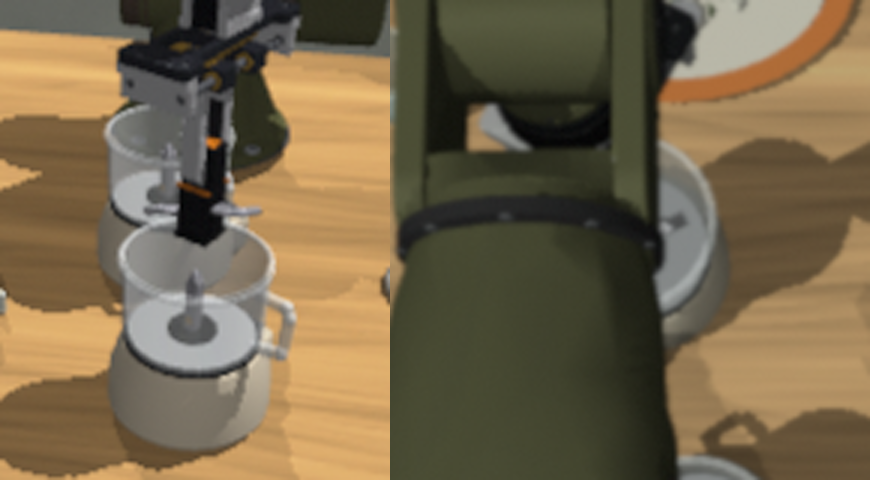

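```bash
cat > fit2.py <<'E'
from h import *
from scipy.optimize import least_squares
s=dict(np.load('pics/s2.npz'));S=pts(s)
def boxfit(P,h,c0,yaw0,fy=True):
    def f(q):
        a=q[2] if fy else yaw0; c,n=np.cos(a),np.sin(a);d=P[:,:2]-q[:2]
        x=np.abs(np.stack([c*d[:,0]+n*d[:,1],-n*d[:,0]+c*d[:,1]],1))-h
        return np.hypot(*np.maximum(x,0).T)+np.minimum(x.max(1),0)
    r=least_squares(f,[*c0,yaw0],loss='soft_l1',f_scale=.001)
    return r.x[:2].round(4),np.degrees(r.x[2]).round(1),len(P),np.abs(f(r.x)).mean().round(4)
g=s['img'].astype(int).max(2)
d=np.hypot(S[...,0]-.609,S[...,1]-.046)
y=np.radians(-28)
m=(d<.032)&(S[...,2]>.203)&(S[...,2]<.252)&(g<70); print('hub',boxfit(S[m],.017,(.609,.046),y),boxfit(S[m],.017,(.609,.046),y,False),S[m][:,2].min())
for yy in (-28,-20,-36,-40):
    m=(d<.02)&(S[...,2]>.112)&(S[...,2]<.147); print('spindle',boxfit(S[m],.006,(.609,.046),np.radians(yy),True),boxfit(S[m],.006,(.609,.046),np.radians(yy),False))
m=(d<.02)&(S[...,2]>.147)&(S[...,2]<.17);print('tip',np.median(S[m],0),S[m][:,2].max(),m.sum())
# image silhouettes: mean column centre per row for spindle, and cross-check of projection
K,T=s['camera_matrix'],s['world_to_cam']
def proj(p): q=T@np.append(p,1); return (K@[q[0],-q[1],-q[2]]/-q[2])[:2].round(2)
for p in [(.609,.046,.160),(.609,.046,.13),(.609,.046,.11)]: print(p,proj(p))
print(s['img'][205:232,347:364].max(2))
E
python3 fit2.py
```

```text
hub (array([0.6077, 0.0478]), np.float64(-27.5), 222, np.float64(0.0012)) (array([0.6077, 0.0478]), np.float64(-28.0), 222, np.float64(0.0012)) 0.20364187720112037
spindle (array([0.6075, 0.0465]), np.float64(-25.4), 23, np.float64(0.0008)) (array([0.6075, 0.0465]), np.float64(-28.0), 23, np.float64(0.0008))
spindle (array([0.6074, 0.0467]), np.float64(-20.5), 23, np.float64(0.0008)) (array([0.6073, 0.0467]), np.float64(-20.0), 23, np.float64(0.0008))
spindle (array([0.6075, 0.0465]), np.float64(-25.4), 23, np.float64(0.0008)) (array([0.6076, 0.0464]), np.float64(-36.0), 23, np.float64(0.0009))
spindle (array([0.6075, 0.0465]), np.float64(-25.4), 23, np.float64(0.0008)) (array([0.6078, 0.0465]), np.float64(-40.0), 23, np.float64(0.0009))
tip [0.61090579 0.04695296 0.15338296] 0.16247650512576162 23
(0.609, 0.046, 0.16) [354.82 210.09]
(0.609, 0.046, 0.13) [354.27 218.92]
(0.609, 0.046, 0.11) [353.91 224.66]
[[125 122 120 120 121 123 128 128 130 131 131 130 131 131 132 133 131]
 [125 121 120 120 121 123 127 128 129 129 130 129 131 131 131 132 131]
 [123 121 120 119 121 125 126 128 128
[... 1038 characters left out ...]
178 171 148 109 109 110 114 120 142 168 172 172 173 174 173]
 [180 182 181 172 138 106 106 106 111 120 148 179 182 182 181 181 181]
 [180 173 150 130 112 106 106 108 113 118 133 152 172 181 181 181 180]
 [148 129 104  92  97 107 106 108 113 113 106 105 133 164 181 181 180]
 [103  89  90  91  99 111 110 107 113 111  95  86  94 126 165 180 179]
 [ 89  88  87  90  98 111 112 108 114 108  92  86  85  94 126 163 179]
 [ 86  85  84  88  98 105 106 106 113 107  88  86  85  85 103 150 180]
 [ 83  85  84  87  92  99 103 108 108  97  86  86  85  86  99 142 180]
 [ 83  84  84  86  85  90  96  98  96  89  85  86  86  85  93 137 181]
 [ 84  87  87  89  88  89  90  91  91  90  86  85  85  86 107 154 181]]
```

The scene view (crop left) shows the hub above the bowl, its lower corner at (207,245) over the spindle tip at (194,272); the arm blocks the top view. The fits put the hub about 1 mm off in +y. I'll correct that and lower it, watching the force.

{"name": "jog_arm", "arguments": {
  "targets": [
    [2.0,[0.05,1,-0.1],0],
    [2.0,[0.05,2,-0.1],0],
    [2.0,[0.05,3,-0.1],0],
    [2.0,[0.05,3.5,-0.1],0],
    [2.0,[0.05,3.8,-0.1],0],
    [2.0,[0.05,4.0,-0.1],0],
    [2.0,[0.05,4.2,-0.1],0],
    [2.0,[0.05,4.4,-0.1],0],
    [2.0,[0.05,4.4,-0.1],0],
    [2.0,[0.05,4.4,-0.1],0]
  ]
}}

```text
time_s: 7.55
ee_pos: [0.609, 0.046, 0.2366]
eef_rot: [-1.571, -0.0, -0.486]
force: [0.1, -0.6, -1.1]
grip_width: 0.0236
```

```bash
python3 -c "
from h import *
s=cam('scene','s3')
a=cv2.resize(s['img'][130:270,300:420],None,fx=4,fy=4,interpolation=2)
cv2.imwrite('pics/c4.png',a[:,:,::-1])
rel([.609,.0455,.232],-28)"
```

```text
t 7.6 tcp [0.609  0.046  0.2366] yaw -27.84 toolY [ 0. -0. -1.] F [-0.5  0.6 -0.6] M [-0.03  0.12  0.03] w 0.0238
shift [ 0.02  0.46 -0.04] turn 0.003
```

View pics/c4.png

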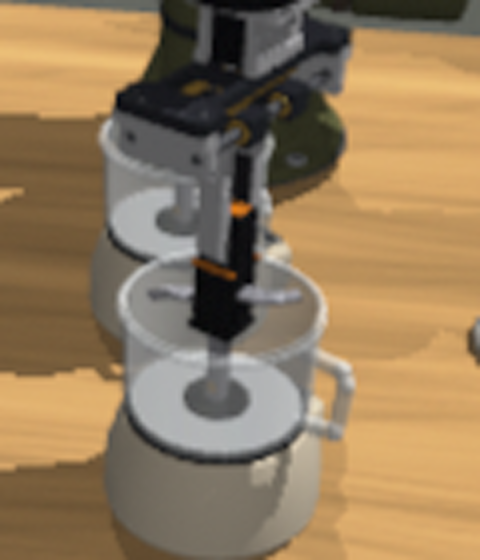

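The hub now hides the spindle tip, with the spindle at crop (218,360) under the hub corner at (225,335). There is no contact force yet, so I'll keep lowering gently through the taper.

{"name": "jog_arm", "arguments": {
  "targets": [
    [2.0,[0,0.15,0],0],
    [2.0,[0,0.3,0],0],
    [2.0,[0,0.45,0],0],
    [2.0,[0,0.6,0],0],
    [2.0,[0,0.6,0],0]
  ]
}}

```text
time_s: 8.1
ee_pos: [0.6089, 0.046, 0.2301]
eef_rot: [-1.571, 0.0, -0.486]
force: [-0.0, -0.1, -0.9]
grip_width: 0.0236
```

{"name": "jog_arm", "arguments": {
  "targets": [
    [2.0,[0,0.15,0],0],
    [2.0,[0,0.3,0],0],
    [2.0,[0,0.45,0],0],
    [2.0,[0,0.6,0],0],
    [2.0,[0,0.6,0],0]
  ]
}}

```text
time_s: 8.6
ee_pos: [0.6089, 0.0458, 0.2242]
eef_rot: [-1.571, 0.0, -0.486]
force: [-0.5, -1.6, -1.7]
grip_width: 0.0239
```

```bash
python3 -c "
from h import *
rel([.609,.0455,.200],-28)"
```

```text
t 8.6 tcp [0.6089 0.0458 0.2242] yaw -27.85 toolY [-0. -0. -1.] F [-0.5 -1.6 -1.7] M [-0.35  0.22 -0.02] w 0.0239
shift [ 0.03  2.42 -0.02] turn 0.003
```

The taper went in without vertical resistance, only a slight side load towards -y. I'll nudge that way and go on towards the catches (TCP about 0.19).

{"name": "jog_arm", "arguments": {
  "targets": [
    [2.0,[0.02,0.2,-0.03],0],
    [2.0,[0.02,0.4,-0.03],0],
    [2.0,[0.02,0.6,-0.03],0],
    [2.0,[0.02,0.8,-0.03],0],
    [2.0,[0.02,1.0,-0.03],0],
    [2.0,[0.02,1.0,-0.03],0]
  ]
}}

```text
time_s: 9.2
ee_pos: [0.6089, 0.0456, 0.2141]
eef_rot: [-1.571, 0.0, -0.486]
force: [-1.1, -0.8, -0.9]
grip_width: 0.0233
```

{"name": "jog_arm", "arguments": {
  "targets": [
    [2.0,[0,0.2,0],0],
    [2.0,[0,0.4,0],0],
    [2.0,[0,0.6,0],0],
    [2.0,[0,0.8,0],0],
    [2.0,[0,1.0,0],0],
    [2.0,[0,1.0,0],0]
  ]
}}

```text
time_s: 9.8
ee_pos: [0.6089, 0.0456, 0.2041]
eef_rot: [-1.571, 0.0, -0.486]
force: [0.5, 0.4, -0.8]
grip_width: 0.0235
```

{"name": "jog_arm", "arguments": {
  "targets": [
    [2.0,[0,0.2,0],0],
    [2.0,[0,0.4,0],0],
    [2.0,[0,0.6,0],0],
    [2.0,[0,0.8,0],0],
    [2.0,[0,1.0,0],0],
    [2.0,[0,1.0,0],0]
  ]
}}

```text
time_s: 10.4
ee_pos: [0.6089, 0.0456, 0.1941]
eef_rot: [-1.571, 0.0, -0.486]
force: [-0.4, -1.0, -0.8]
grip_width: 0.024
```

{"name": "jog_arm", "arguments": {
  "targets": [
    [2.0,[0,0.1,0],0],
    [2.0,[0,0.2,0],0],
    [2.0,[0,0.3,0],0],
    [2.0,[0,0.4,0],0],
    [2.0,[0,0.4,0],0]
  ]
}}

```text
time_s: 10.9
ee_pos: [0.609, 0.0455, 0.1903]
eef_rot: [-1.571, 0.0, -0.486]
force: [-0.8, -1.9, -1.5]
grip_width: 0.0236
```

{"name": "jog_arm", "arguments": {
  "targets": [
    [2.0,[0,0.05,0],0],
    [2.0,[0,0.1,0],0],
    [2.0,[0,0.1,0],0]
  ]
}}

```text
time_s: 11.2
ee_pos: [0.609, 0.0455, 0.1894]
eef_rot: [-1.571, -0.0, -0.486]
force: [-0.4, -2.2, -0.1]
grip_width: 0.0234
```

{"name": "jog_arm", "arguments": {
  "targets": [
    [2.0,[0,0.05,0],0],
    [2.0,[0,0.1,0],0],
    [2.0,[0,0.1,0],0]
  ]
}}

```text
time_s: 11.5
ee_pos: [0.609, 0.0456, 0.1884]
eef_rot: [-1.571, 0.0, -0.486]
force: [-1.0, -2.9, -0.1]
grip_width: 0.0238
```

{"name": "jog_arm", "arguments": {
  "targets": [
    [2.0,[0,0.05,-0.04],0],
    [2.0,[0,0.1,-0.04],0],
    [2.0,[0,0.1,-0.04],0]
  ]
}}

```text
time_s: 11.8
ee_pos: [0.6087, 0.0455, 0.1874]
eef_rot: [-1.571, 0.0, -0.486]
force: [-1.3, 0.9, 0.3]
grip_width: 0.0238
```

{"name": "jog_arm", "arguments": {
  "targets": [
    [2.0,[0,0.05,0],0],
    [2.0,[0,0.1,0],0],
    [2.0,[0,0.1,0],0]
  ]
}}

```text
time_s: 12.1
ee_pos: [0.6087, 0.0455, 0.1865]
eef_rot: [-1.571, 0.0, -0.486]
force: [-3.1, 1.9, 2.9]
grip_width: 0.0238
```

{"name": "jog_arm", "arguments": {
  "targets": [
    [2.0,[-0.04,0.05,0],0],
    [2.0,[-0.04,0.1,0],0],
    [2.0,[-0.04,0.1,0],0]
  ]
}}

```text
time_s: 12.4
ee_pos: [0.6087, 0.0455, 0.1859]
eef_rot: [-1.57, -0.001, -0.486]
force: [-1.6, 1.8, 5.4]
grip_width: 0.0236
```

{"name": "jog_arm", "arguments": {
  "targets": [
    [2.0,[0,0.05,0],0],
    [2.0,[0,0.1,0],0],
    [2.0,[0,0.1,0],0]
  ]
}}

```text
time_s: 12.7
ee_pos: [0.6088, 0.0454, 0.1852]
eef_rot: [-1.57, -0.001, -0.486]
force: [-1.9, 2.0, 6.3]
grip_width: 0.024
```

{"name": "jog_arm", "arguments": {
  "targets": [
    [2.0,[0,0.05,0],0],
    [2.0,[0,0.1,0],0],
    [2.0,[0,0.1,0],0]
  ]
}}

```text
time_s: 13.0
ee_pos: [0.6089, 0.0454, 0.1846]
eef_rot: [-1.57, -0.002, -0.486]
force: [-3.5, 0.3, 9.9]
grip_width: 0.0236
```

{"name": "jog_arm", "arguments": {
  "targets": [
    [2.0,[-0.02,0.05,0],0],
    [2.0,[-0.02,0.1,0],0],
    [2.0,[-0.02,0.1,0],0]
  ]
}}

```text
time_s: 13.3
ee_pos: [0.6089, 0.0454, 0.184]
eef_rot: [-1.57, -0.003, -0.486]
force: [-2.9, 1.0, 12.0]
grip_width: 0.024
```

{"name": "jog_arm", "arguments": {
  "targets": [
    [2.0,[0,0.05,0],0],
    [2.0,[0,0.1,0],0],
    [2.0,[0,0.1,0],0]
  ]
}}

```text
time_s: 13.6
ee_pos: [0.6089, 0.0454, 0.1832]
eef_rot: [-1.57, -0.003, -0.486]
force: [-4.0, -0.2, 13.7]
grip_width: 0.0239
```

{"name": "jog_arm", "arguments": {
  "targets": [
    [2.0,[0,0.05,0],0],
    [2.0,[0,0.1,0],0],
    [2.0,[0,0.1,0],0]
  ]
}}

```text
time_s: 13.9
ee_pos: [0.6085, 0.0455, 0.1806]
eef_rot: [-1.57, -0.001, -0.486]
force: [0.1, 0.2, 3.5]
grip_width: 0.0238
```

It clicked past the catches: force fell from 13.7 to 3.5 N and the hub dropped. Now down to the seat.

{"name": "jog_arm", "arguments": {
  "targets": [
    [2.0,[0,0.05,0],0],
    [2.0,[0,0.1,0],0],
    [2.0,[0,0.15,0],0],
    [2.0,[0,0.2,0],0],
    [2.0,[0,0.2,0],0]
  ]
}}

```text
time_s: 14.4
ee_pos: [0.6082, 0.0455, 0.1782]
eef_rot: [-1.571, 0.0, -0.486]
force: [0.7, -0.2, 1.2]
grip_width: 0.0238
```

{"name": "jog_arm", "arguments": {
  "targets": [
    [2.0,[0,0.05,0],0],
    [2.0,[0,0.1,0],0],
    [2.0,[0,0.1,0],0]
  ]
}}

```text
time_s: 14.7
ee_pos: [0.6078, 0.0455, 0.1763]
eef_rot: [-1.572, 0.002, -0.486]
force: [0.6, -0.3, -7.0]
grip_width: 0.0239
```

{"name": "jog_arm", "arguments": {
  "targets": [
    [2.0,[0,0.05,0],0],
    [2.0,[0,0.1,0],0],
    [2.0,[0,0.1,0],0]
  ]
}}

```text
time_s: 15.0
ee_pos: [0.6082, 0.0455, 0.1763]
eef_rot: [-1.571, 0.0, -0.486]
force: [-0.9, -1.4, -5.2]
grip_width: 0.0236
```

{"name": "jog_arm", "arguments": {
  "targets": [
    [2.0,[0,0.05,0],0],
    [2.0,[0,0.1,0],0],
    [2.0,[0,0.1,0],0]
  ]
}}

```text
time_s: 15.3
ee_pos: [0.6085, 0.0456, 0.1758]
eef_rot: [-1.57, -0.001, -0.486]
force: [0.2, 0.3, -1.4]
grip_width: 0.0238
```

{"name": "jog_arm", "arguments": {
  "targets": [
    [2.0,[0,0.05,0],0],
    [2.0,[0,0.1,0],0],
    [2.0,[0,0.1,0],0]
  ]
}}

```text
time_s: 15.6
ee_pos: [0.6083, 0.0455, 0.1745]
eef_rot: [-1.571, -0.0, -0.486]
force: [0.0, -0.7, -0.3]
grip_width: 0.0234
```

{"name": "jog_arm", "arguments": {
  "targets": [
    [2.0,[0,0.05,0],0],
    [2.0,[0,0.1,0],0],
    [2.0,[0,0.1,0],0]
  ]
}}

```text
time_s: 15.9
ee_pos: [0.6084, 0.0455, 0.1744]
eef_rot: [-1.57, -0.001, -0.486]
force: [-3.0, -0.2, 6.6]
grip_width: 0.0233
```

{"name": "jog_arm", "arguments": {
  "targets": [
    [2.0,[0,0.05,0],0],
    [2.0,[0,0.1,0],0],
    [2.0,[0,0.1,0],0]
  ]
}}

```text
time_s: 16.2
ee_pos: [0.6084, 0.0455, 0.1743]
eef_rot: [-1.57, -0.001, -0.486]
force: [-6.0, -0.7, 15.2]
grip_width: 0.0236
```

{"name": "jog_arm", "arguments": {
  "targets": [
    [2.0,[-0.03,0.05,0],0],
    [2.0,[-0.03,0.1,0],0],
    [2.0,[-0.03,0.1,0],0],
    [2.0,[-0.03,0.1,0],0]
  ]
}}

```text
time_s: 16.6
ee_pos: [0.6084, 0.0456, 0.1743]
eef_rot: [-1.57, -0.002, -0.486]
force: [-9.1, -1.9, 21.9]
grip_width: 0.0239
```

```bash
python3 -c "
from h import *
s=cam('scene','s4')
a=cv2.resize(s['img'][150:270,310:410],None,fx=5,fy=5,interpolation=2)
cv2.imwrite('pics/c5.png',a[:,:,::-1])
rel([.609,.0455,.175],-28)"
```

```text
t 16.65 tcp [0.6084 0.0456 0.1743] yaw -27.85 toolY [ 0.003 -0.    -1.   ] F [-8.7 -1.8 22. ] M [-0.12  2.22  0.01] w 0.0238
shift [ 0.06 -0.07  0.02] turn 0.003
```

View pics/c5.png

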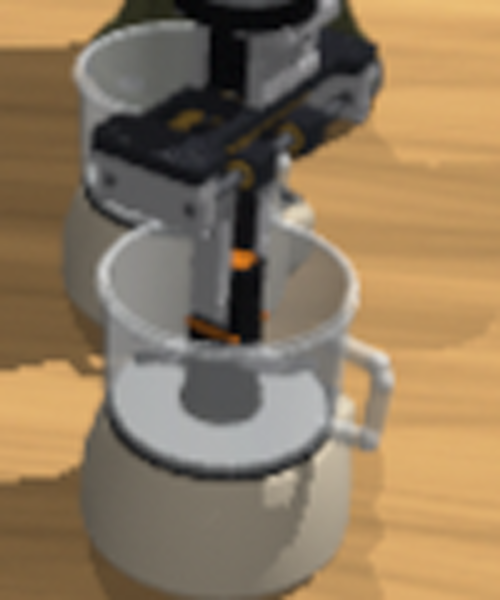

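The hub is pressed home at 22 N: TCP z is 0.1743 and was 0.0784 at the grasp, so the underside is at 0.096. In the crop the hub's foot sits on the boss at (222,385). Next I'll unload, then pull up gradually.

{"name": "jog_arm", "arguments": {
  "targets": [
    [2.0,[0,-0.1,0],0],
    [2.0,[0,-0.2,0],0],
    [2.0,[0,-0.3,0],0],
    [2.0,[0,-0.3,0],0]
  ]
}}

```text
time_s: 17.05
ee_pos: [0.608, 0.0457, 0.1743]
eef_rot: [-1.571, 0.0, -0.486]
force: [-0.8, -0.2, 2.6]
grip_width: 0.0237
```

{"name": "jog_arm", "arguments": {
  "targets": [
    [2.0,[0,-0.05,0],0],
    [2.0,[0,-0.1,0],0],
    [2.0,[0,-0.1,0],0]
  ]
}}

```text
time_s: 17.35
ee_pos: [0.608, 0.0457, 0.1753]
eef_rot: [-1.571, 0.0, -0.486]
force: [-0.7, 0.5, -0.9]
grip_width: 0.0238
```

{"name": "jog_arm", "arguments": {
  "targets": [
    [2.0,[0,-0.05,0],0],
    [2.0,[0,-0.1,0],0],
    [2.0,[0,-0.1,0],0]
  ]
}}

```text
time_s: 17.65
ee_pos: [0.6079, 0.0457, 0.1761]
eef_rot: [-1.571, 0.0, -0.486]
force: [0.2, -0.0, -3.7]
grip_width: 0.024
```

{"name": "jog_arm", "arguments": {
  "targets": [
    [2.0,[0,-0.03,0],0],
    [2.0,[0,-0.06,0],0],
    [2.0,[0,-0.06,0],0]
  ]
}}

```text
time_s: 17.95
ee_pos: [0.6078, 0.0457, 0.1765]
eef_rot: [-1.571, 0.001, -0.486]
force: [1.0, -0.2, -9.7]
grip_width: 0.0242
```

{"name": "jog_arm", "arguments": {
  "targets": [
    [2.0,[0,-0.02,0],0],
    [2.0,[0,-0.02,0],0],
    [2.0,[0,-0.02,0],0]
  ]
}}

```text
time_s: 18.25
ee_pos: [0.6078, 0.0457, 0.1766]
eef_rot: [-1.571, 0.001, -0.486]
force: [1.6, -0.7, -14.5]
grip_width: 0.0238
```

{"name": "jog_arm", "arguments": {
  "targets": [
    [2.0,[0,0,0],0],
    [2.0,[0,0,0],0],
    [2.0,[0,0,0],0],
    [2.0,[0,0,0],0],
    [2.0,[0,0,0],0]
  ]
}}

```text
time_s: 18.75
ee_pos: [0.6079, 0.0456, 0.1769]
eef_rot: [-1.571, 0.0, -0.486]
force: [1.4, -0.1, -17.4]
grip_width: 0.0238
```

```bash
python3 -c "
from h import *
rel([.608,.0457,.1743],-28)"
```

```text
t 18.75 tcp [0.6079 0.0456 0.1769] yaw -27.85 toolY [-0.001 -0.    -1.   ] F [  1.4  -0.1 -17.4] M [-0.09 -0.28 -0.02] w 0.0238
shift [0.   0.26 0.01] turn 0.003
```

The pull is drifting upward, with the controller integrating, so I'll ease off now.

{"name": "jog_arm", "arguments": {
  "targets": [
    [2.0,[0,0.06,0],0]
  ]
}}

```text
time_s: 18.85
ee_pos: [0.608, 0.0456, 0.1768]
eef_rot: [-1.571, 0.0, -0.486]
force: [-0.6, -0.6, -12.9]
grip_width: 0.0238
```

{"name": "jog_arm", "arguments": {
  "targets": [
    [2.0,[0,0,0],0]
  ]
}}

```text
time_s: 18.95
ee_pos: [0.608, 0.0456, 0.1768]
eef_rot: [-1.571, -0.0, -0.486]
force: [0.6, -1.0, -13.7]
grip_width: 0.0238
```

{"name": "jog_arm", "arguments": {
  "targets": [
    [2.0,[0,0.03,0],0]
  ]
}}

```text
time_s: 19.05
ee_pos: [0.6081, 0.0456, 0.1767]
eef_rot: [-1.571, -0.0, -0.486]
force: [-1.4, -1.5, -10.5]
grip_width: 0.0236
```

{"name": "jog_arm", "arguments": {
  "targets": [
    [2.0,[0,0,0],0]
  ]
}}

```text
time_s: 19.15
ee_pos: [0.608, 0.0456, 0.1767]
eef_rot: [-1.571, -0.0, -0.486]
force: [-1.3, -1.1, -12.0]
grip_width: 0.0238
```

{"name": "jog_arm", "arguments": {
  "targets": [
    [2.0,[0,0,0],0]
  ]
}}

```text
time_s: 19.25
ee_pos: [0.6081, 0.0456, 0.1767]
eef_rot: [-1.571, -0.0, -0.486]
force: [-0.7, -0.9, -9.8]
grip_width: 0.0236
```

{"name": "jog_arm", "arguments": {
  "targets": [
    [2.0,[0,0.01,0],0]
  ]
}}

```text
time_s: 19.35
ee_pos: [0.6081, 0.0456, 0.1766]
eef_rot: [-1.571, -0.0, -0.486]
force: [-2.0, -0.0, -8.1]
grip_width: 0.0239
```

{"name": "jog_arm", "arguments": {
  "targets": [
    [2.0,[0,0.01,0],0]
  ]
}}

```text
time_s: 19.45
ee_pos: [0.6081, 0.0456, 0.1765]
eef_rot: [-1.571, -0.001, -0.486]
force: [-0.9, -1.2, -8.9]
grip_width: 0.0238
```

{"name": "jog_arm", "arguments": {
  "targets": [
    [2.0,[0,0,0],0]
  ]
}}

```text
time_s: 19.55
ee_pos: [0.6081, 0.0457, 0.1765]
eef_rot: [-1.571, -0.0, -0.486]
force: [-2.0, -1.2, -7.5]
grip_width: 0.024
```

{"name": "jog_arm", "arguments": {
  "targets": [
    [2.0,[0,-0.03,0],0]
  ]
}}

```text
time_s: 19.65
ee_pos: [0.6081, 0.0456, 0.1766]
eef_rot: [-1.571, -0.0, -0.486]
force: [-0.1, -1.3, -9.0]
grip_width: 0.0239
```

{"name": "jog_arm", "arguments": {
  "targets": [
    [2.0,[0,0,0],0]
  ]
}}

```text
time_s: 19.75
ee_pos: [0.6081, 0.0456, 0.1766]
eef_rot: [-1.571, -0.0, -0.486]
force: [-1.0, -1.4, -8.4]
grip_width: 0.024
```

{"name": "jog_arm", "arguments": {
  "targets": [
    [2.0,[0,0,0],0]
  ]
}}

```text
time_s: 19.85
ee_pos: [0.6081, 0.0457, 0.1766]
eef_rot: [-1.571, -0.0, -0.486]
force: [-0.5, -1.1, -8.9]
grip_width: 0.0236
```

{"name": "jog_arm", "arguments": {
  "targets": [
    [2.0,[0,0,0],0]
  ]
}}

```text
time_s: 19.95
ee_pos: [0.6081, 0.0456, 0.1765]
eef_rot: [-1.571, -0.0, -0.486]
force: [-0.8, -0.1, -7.3]
grip_width: 0.0236
```

{"name": "jog_arm", "arguments": {
  "targets": [
    [2.0,[0,0,0],0]
  ]
}}

```text
time_s: 20.05
ee_pos: [0.6081, 0.0456, 0.1765]
eef_rot: [-1.571, -0.0, -0.486]
force: [-1.2, -0.4, -8.6]
grip_width: 0.0236
```

{"name": "jog_arm", "arguments": {
  "targets": [
    [2.0,[0,0,0],0]
  ]
}}

```text
time_s: 20.15
ee_pos: [0.6081, 0.0456, 0.1765]
eef_rot: [-1.571, -0.0, -0.486]
force: [-0.7, -0.9, -8.3]
grip_width: 0.0236
```

{"name": "jog_arm", "arguments": {
  "targets": [
    [2.0,[0,0,0],0]
  ]
}}

```text
time_s: 20.25
ee_pos: [0.6081, 0.0457, 0.1765]
eef_rot: [-1.571, -0.0, -0.486]
force: [-0.4, -2.1, -8.7]
grip_width: 0.0237
```

{"name": "jog_arm", "arguments": {
  "targets": [
    [2.0,[0,0,0],0]
  ]
}}

```text
time_s: 20.35
ee_pos: [0.6081, 0.0457, 0.1765]
eef_rot: [-1.571, -0.0, -0.486]
force: [-0.0, -0.8, -7.3]
grip_width: 0.0237
```

Steady now at about 7.4 N net. I'll raise a little to centre it at about 10 N and hold.

{"name": "jog_arm", "arguments": {
  "targets": [
    [2.0,[0,-0.03,0],0],
    [2.0,[0,-0.03,0],0]
  ]
}}

```text
time_s: 20.55
ee_pos: [0.608, 0.0457, 0.1766]
eef_rot: [-1.571, 0.0, -0.486]
force: [-0.5, -0.5, -9.7]
grip_width: 0.0239
```

{"name": "jog_arm", "arguments": {
  "targets": [
    [2.0,[0,0,0],0]
  ]
}}

```text
time_s: 20.65
ee_pos: [0.608, 0.0456, 0.1766]
eef_rot: [-1.571, 0.0, -0.486]
force: [0.3, -0.7, -10.5]
grip_width: 0.0237
```

{"name": "jog_arm", "arguments": {
  "targets": [
    [2.0,[0,0,0],0]
  ]
}}

```text
time_s: 20.75
ee_pos: [0.608, 0.0457, 0.1766]
eef_rot: [-1.571, 0.0, -0.486]
force: [0.2, -1.5, -11.1]
grip_width: 0.024
```

{"name": "jog_arm", "arguments": {
  "targets": [
    [2.0,[0,0,0],0]
  ]
}}

```text
time_s: 20.85
ee_pos: [0.608, 0.0457, 0.1766]
eef_rot: [-1.571, 0.0, -0.486]
force: [0.9, -0.4, -11.2]
grip_width: 0.0238
```

{"name": "jog_arm", "arguments": {
  "targets": [
    [2.0,[0,0,0],0]
  ]
}}

```text
time_s: 20.95
ee_pos: [0.608, 0.0456, 0.1767]
eef_rot: [-1.571, 0.0, -0.486]
force: [0.5, -1.7, -12.0]
grip_width: 0.0239
```

{"name": "jog_arm", "arguments": {
  "targets": [
    [2.0,[0,0,0],0]
  ]
}}

```text
time_s: 21.05
ee_pos: [0.608, 0.0456, 0.1767]
eef_rot: [-1.571, 0.0, -0.486]
force: [0.3, -0.7, -11.6]
grip_width: 0.024
```

{"name": "jog_arm", "arguments": {
  "targets": [
    [2.0,[0,0,0],0]
  ]
}}

```text
time_s: 21.15
ee_pos: [0.608, 0.0457, 0.1767]
eef_rot: [-1.571, 0.0, -0.486]
force: [1.5, -1.8, -11.6]
grip_width: 0.0239
```

Held at 9–11 N net for 0.6 s. Now lower it back onto the seat and release.

{"name": "jog_arm", "arguments": {
  "targets": [
    [2.0,[0,0.1,0],0],
    [2.0,[0,0.2,0],0],
    [2.0,[0,0.28,0],0],
    [2.0,[0,0.28,0],0],
    [2.0,[0,0.28,0],0]
  ]
}}

```text
time_s: 21.65
ee_pos: [0.6082, 0.0457, 0.1743]
eef_rot: [-1.57, -0.001, -0.486]
force: [-0.3, -0.3, 0.8]
grip_width: 0.024
```

{"name": "jog_arm", "arguments": {
  "targets": [
    [2.6,[0,0,0],0],
    [3.2,[0,0,0],0],
    [4.0,[0,0,0],0],
    [4.6,[0,0,0],0],
    [4.6,[0,0,0],0],
    [4.6,[0,0,0],0]
  ]
}}

```text
time_s: 22.25
ee_pos: [0.608, 0.0457, 0.1739]
eef_rot: [-1.571, 0.0, -0.486]
force: [0.2, -0.2, 0.7]
grip_width: 0.046
```

{"name": "jog_arm", "arguments": {
  "targets": [
    [4.6,[0,-1,0],0],
    [4.6,[0,-3,0],0],
    [4.6,[0,-6,0],0],
    [4.6,[0,-9,0],0],
    [4.6,[0,-12,0],0],
    [4.6,[0,-15,0],0],
    [4.6,[0,-15,-4],0],
    [4.6,[0,-15,-8],0],
    [4.6,[0,-15,-12],0],
    [4.6,[0,-15,-16],0]
  ]
}}

```text
time_s: 23.25
ee_pos: [0.5323, -0.097, 0.3249]
eef_rot: [-1.571, -0.001, -0.486]
force: [0.1, -0.9, -0.4]
grip_width: 0.046
```

{"name": "jog_arm", "arguments": {
  "targets": [
    [4.6,[0,0,-5],0],
    [4.6,[0,0,-8],0],
    [4.6,[0,0,-8],0],
    [4.6,[0,0,-8],0]
  ]
}}

```text
time_s: 23.65
ee_pos: [0.4959, -0.1667, 0.3247]
eef_rot: [-1.571, -0.001, -0.487]
force: [0.4, -0.0, -0.8]
grip_width: 0.046
```

```bash
python3 -c "
from h import *
s=cam('scene','s5');t=cam('top','t5')
a=cv2.resize(s['img'][150:270,300:420],None,fx=4,fy=4,interpolation=2);b=cv2.resize(t['img'][90:210,220:300],None,fx=4,fy=4,interpolation=2)
cv2.imwrite('pics/c6.png',np.hstack([a,b])[:,:,::-1])
S=pts(s);d=np.hypot(S[...,0]-.6085,S[...,1]-.0457);m=(d<.03)&(S[...,2]>.186)
W=pts(t);d=np.hypot(W[...,0]-.6085,W[...,1]-.0457);n=(d<.03)&(W[...,2]>.18)
print('hub top, expect .191:',m.sum(),np.median(S[m],0),n.sum(),np.median(W[n],0), cv2.minAreaRect((W[n][:,:2]*1000).astype(np.float32)) if n.sum()>4 else '')
t0=np.load('pics/t0.npz')['img'].astype(int);s0=np.load('pics/s0.npz')['img'].astype(int)
print('paddle px diff top/scene',abs(t['img'][195:220,362:405].astype(int)-t0[195:220,362:405]).mean(),abs(s['img'][193:225,268:292].astype(int)-s0[193:225,268:292]).mean())
rel([.608,.0457,.3])"
```

```text
hub top, expect .191: 74 [0.61270897 0.04758511 0.19146655] 165 [0.60688159 0.04413472 0.19135737] ((608.3109741210938, 45.75654602050781), (34.659263610839844, 23.98560333251953), 61.89822769165039)
paddle px diff top/scene 45.434108527131784 20.217881944444443
t 23.75 tcp [ 0.4963 -0.1658  0.3243] yaw -27.8 toolY [ 0.  0. -1.] F [-0.3 -0.6 -1.2] M [-0.03  0.07 -0.02] w 0.0458
shift [2.000e-02 2.430e+00 2.392e+01] turn 0.0
```

View pics/c6.png

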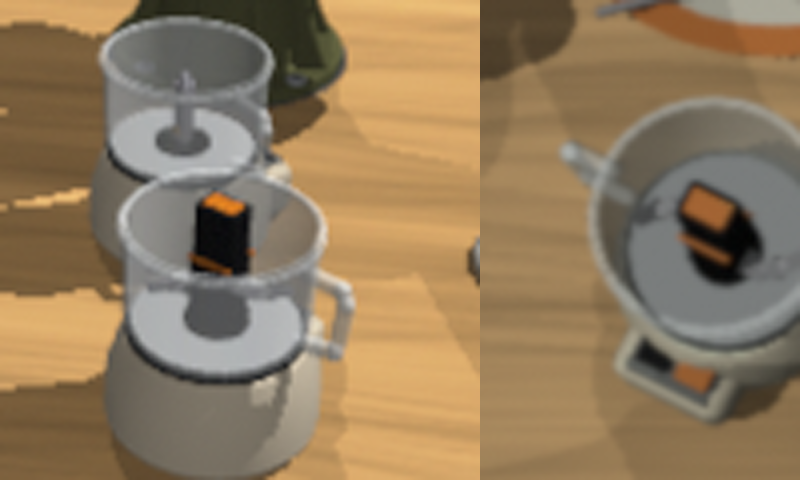

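The blade stands upright and free on the spindle, its orange cap at (225,204). Its top measures 0.191 m, which is exactly the fully-home height (96 + 95 mm). The gripper is clear of everything, so I'm handing in.

```bash
python3 -c "
from station import ctrl
print(ctrl.hand_in())"
```

```text
the job is handed in; nothing more can be done
None
```

The steel S-blade is fitted fully home in the farthest of the three choppers (0.61 m from the base), pull-tested and released. I handed the job in at about 24 s; it returned no verdict.

- **Fitting:** the hub clicked past the catches at about 14 N on the wrist sensor. I then pressed it onto the seat with about 22 N upward force, plus about 9 N sideways.
- **Pull test:** I held a steady 9–11 N net upward pull for 0.6 s and the blade stayed on. My first try crept up to about 16.5 N net (17.4 N on the sensor) before I eased off. That is above the 7–14 N window, but below the 20 N strain and 22 N failure limits.
- **Last checks:** the top of the hub measures 0.191 m in both cameras, which is the expected home height. In the top camera it is centred within about 1 mm of the spindle. The fingers are open and the arm is clear at 0.32 m.
- **Paddle check unusable:** my before-and-after picture comparison at the paddle showed a large difference. I put this down to the arm hanging over that spot with its shadow, but I did not check it separately. No unexpected contact force showed in the readings taken after each move.

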